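# Complete the fastener tray and set it on the counting scale

## Robot

A 6-joint arm with a two-finger parallel gripper is mounted at the origin on the work surface. World frame = base frame: x ahead of the robot, y to its left, z up, the work surface at z = 0. Lengths are in m, angles in rad, forces in N, time in s.
With the tool pointing down it reaches from about 0.25 to 0.775 m from the base axis. Payload 4 kg.
Tool frame: the origin (TCP) lies midway between the tips of the shut fingers; the grasp point (between the pads) lies 19 mm behind it; z points along the fingers, y is the line along which they close (so a half turn about z gives the same grasp; the last joint's range is limited). The gripper opens to 94 mm and grips with 3 to 60 N. Pads are 16 mm wide; open, the fingers measure 119 mm over their backs; the gripper's body (75 mm by 177 mm) begins 78 mm behind the grasp point.
Start: joints at [-1.359, 0.087, 1.371, -0, 1.684, -0.103], TCP at [0.17, -0.523, 0.206] pointing down, gripper open.
Joint ranges: [-3.1, 3.1], [-0.76, 2.03], [0.27, 2.55], [-1.08, 4.22], [0.17, 2.65], [-2.57, 2.57]. Speed limits (rad/s): [2.79, 2.79, 3.14, 3.14, 3.14, 3.14].

## Interface

Orientations are given as a rotation vector (axis times angle).
In Python, from station import * gives the robot as it stands.
- The arm moves only by the tool play_rows, never from a script. Its argument "rows" is a list of rows, each an object with "slide": the shift along the tool's x, y, z in units of 40 mm (1.0 is 40 mm), a list of three; "twist": the turn about the tool's z in units of 5 degrees (1.0 is 5 degrees). In form: [{"slide": [tx, ty, tz], "twist": twist}, ...]. A call has 1 to 20 rows; each row shifts and turns the commanded pose from where the row before left it, along the tool's axes as they then stand; what a row does not reach is not made up. A row lasts 1/8 s, in which the tool goes at most 62.5 mm and 10.7 degrees, less where a joint would pass 70% of its speed; a pose out of reach is approached as far as the arm can. A call is refused whole if a number of a shift passes 1 or a number of a turn 1, either way. A call with a gripper value outside its range is refused whole. "jaw" is the opening, from 0 (shut) to 1 (fully open), set as the call begins (left out, the last holds). The fingers move at their own pace and stop on an object; the grip force is fixed at half the most. Time passes only in rows, so rows that do not move let the fingers close. It gives the time, the measured TCP pose, the force, the opening and the grip force at its end, in the units of the state.
- state(): the state, without advancing time (a new reading comes with each control period).
- camera(name): name is "side" or "top" or "wrist"; returns a dict with "pixels" (384x512x3 uint8, red, green, blue), "depth" (384x512 float32, m along the optical axis (not along the pixel's ray), 0 where there is no reading), "fx", "fy", "cx", "cy" (pixels), "k1" (the pictures are not rectified: a ray, as slopes to the right and down, at radius r is drawn at 1 + k1 r^2 times it, then the intrinsics apply), "pose" (4x4, takes a point from camera to world coordinates). Camera axes: x right, y down, z forward; pixel columns grow to the right and rows downward; lengths in m; the calibration is good to about 2 mm. A picture is of the moment at which its call begins.
- finish_job(): hands the job in; it is judged then, once.
The state is a dict: "clock": time; "joint_pos": joint angles; "qd": joint speeds; "joint_torque": joint torques, N m; "tool_pos": TCP position; "tool_rot": TCP orientation; "force": force on the tool from outside, world axes, zero at the start; "ft_torque": the same for the moment, N m; "grip_width": opening from 0.0 (shut) to 1.0 (fully open); "grip_force": force on a finger pad.
Only numpy, scipy, OpenCV 4.12 (cv2) and the standard library are available. Lean on these libraries where they do the work, as an engineer would, in place of code of your own. Each camera call takes 0.05 s, during which the arm holds its last target. There are 200 camera calls.

## Task

One bolt has been left lying on the bench. Put it into the red tray with the other parts while the tray still stands on the bench; then lift the tray by its handle, carry it level so that nothing falls out, and set it down gently in the middle of the scale's steel pan. Let go of it there, and leave the wrench and the pliers where they lie.

Things in the scene. Friction and masses are not known exactly. Their poses are not given: they have to be found in the camera images.
- tray_handle (a point): Centre of the red tray's carrying bar: black, flat-sided, 128 mm long (along x), 14 mm thick (y), 28 mm high, over the tray's middle on two posts. The point is 61 mm above the tray's underside; the bar's top is 75 mm above it. z up. The loaded tray weighs up to 0.85 kg and sags or tips if held loosely or off the bar's middle.
- tray: The tray, loose, 170 (x) x 180 (y) mm, axes as the bar; origin at the centre of its underside. Floor and walls 4 mm, walls 24 mm high. A divider (4 mm thick, 24 mm high) under the bar makes two halves, each 162 x 84 mm inside: +y holds two bolts and a sleeve, -y is empty. It starts on one side of the bench (left or right), the scale on the other.
- stray_bolt_mid (a point): The stray bolt: steel hex bolt with a brass nut near its end, 80 mm long, 0.13 kg, lying flat on the bench in the middle between tray and scale. Point at its centre, 11 mm above what it lies on. x runs along the shank (head at -x, nut at +x). Head and nut 22 mm across flats, 25 mm across corners; bare shank 14 mm thick from x = -31 to +24 mm.
- bolt_a_mid (a point): Bolt of the same kind, loose in the tray's +y half; point at its centre, x along the shank.
- bolt_b_mid (a point): Second such bolt loose in the tray's +y half; point at its centre.
- sleeve_mid (a point): Copper-coloured round sleeve, 20 mm thick, 60 mm long (along its y), loose in the tray's +y half, rolls freely; point at its centre.
- scale_pan (a point): Centre of the top of the steel weighing pan of a counting scale (fixed, rigid). The pan is flat, 230 (x) x 240 (y) mm, its top 55 mm above the bench; z is up. A console with display and keys lies beyond the pan's -x edge and is lower than the pan.
- wrench_grip (a point): Wrench lying on the bench, 180 mm long, beyond the stray bolt; point on its handle. Bystander, leave alone.
- pliers: Pliers with red handles, about 165 mm long, 14 mm high, lying on the bench between the robot and the stray bolt; origin at about their middle, on the underside. Bystander, leave alone.
Not all that is in view belongs to the job. Of the things shaped like the part that bears sleeve_mid, the copper one is meant.

How it is judged:
On the way:
1. the stray bolt lies in the tray, let go of, with the tray still on the bench (not (x of stray_bolt_mid in the frame of tray_handle above 0.083 m or x of stray_bolt_mid in the frame of tray_handle below -0.083 m or y of stray_bolt_mid in the frame of tray_handle above 0.088 m or y of stray_bolt_mid in the frame of tray_handle below -0.088 m or z of stray_bolt_mid in the frame of tray_handle above -0.015 m) and height (world z) of tray below 0.01 m and contact force between the fingers and stray_bolt below 0.1 N and linear speed of stray_bolt below 0.05 m/s), for 0.2 s.
At the end, for the whole second after the job is handed in: The tray stands flat on the scale's pan (tilt under 3 degrees), its centre within 35 mm of the pan's centre, at rest, with all three bolts and the sleeve lying inside it (horizontal distance between tray and scale_pan below 0.035 m and z of tray in the frame of scale_pan between -0.006 and 0.006 m and angle between tray's own z axis and vertical below 0.05 rad and linear speed of tray below 0.02 m/s and not (x of bolt_a_mid in the frame of tray_handle above 0.083 m or x of bolt_a_mid in the frame of tray_handle below -0.083 m or y of bolt_a_mid in the frame of tray_handle above 0.088 m or y of bolt_a_mid in the frame of tray_handle below -0.088 m or z of bolt_a_mid in the frame of tray_handle above -0.015 m) and not (x of bolt_b_mid in the frame of tray_handle above 0.083 m or x of bolt_b_mid in the frame of tray_handle below -0.083 m or y of bolt_b_mid in the frame of tray_handle above 0.088 m or y of bolt_b_mid in the frame of tray_handle below -0.088 m or z of bolt_b_mid in the frame of tray_handle above -0.015 m) and not (x of sleeve_mid in the frame of tray_handle above 0.083 m or x of sleeve_mid in the frame of tray_handle below -0.083 m or y of sleeve_mid in the frame of tray_handle above 0.088 m or y of sleeve_mid in the frame of tray_handle below -0.088 m or z of sleeve_mid in the frame of tray_handle above -0.015 m) and not (x of stray_bolt_mid in the frame of tray_handle above 0.083 m or x of stray_bolt_mid in the frame of tray_handle below -0.083 m or y of stray_bolt_mid in the frame of tray_handle above 0.088 m or y of stray_bolt_mid in the frame of tray_handle below -0.088 m or z of stray_bolt_mid in the frame of tray_handle above -0.015 m)); the robot touches nothing.
It fails at once if the tray is tipped by more than about 17 degrees (angle between tray's own z axis and vertical above 0.3 rad).
It fails at once if a bolt or the sleeve that was in the tray leaves it (x of any of bolt_a_mid, bolt_b_mid, sleeve_mid in the frame of tray_handle above 0.083 m or x of any of bolt_a_mid, bolt_b_mid, sleeve_mid in the frame of tray_handle below -0.083 m or y of any of bolt_a_mid, bolt_b_mid, sleeve_mid in the frame of tray_handle above 0.088 m or y of any of bolt_a_mid, bolt_b_mid, sleeve_mid in the frame of tray_handle below -0.088 m or z of any of bolt_a_mid, bolt_b_mid, sleeve_mid in the frame of tray_handle above 0.03 m).
It fails at once if the tray is dropped or banged on the scale (over 80 N) (contact force between tray and scale above 80 N).
It fails at once if the wrench or the pliers are moved by more than 30 mm (distance of any of wrench_grip, pliers from where it was at the start of the episode above 0.03 m).
It also fails if it takes over 72 s, if anything falls off the work surface, if the arm or the gripper's body presses on something with over 40 N, if the wrist force passes 120 N, or if a joint passes its speed limit or range.

## Working session

There is one attempt and no reset: what is moved stays moved. The work goes in short steps, Python scripts to look and compute and a tool call to move; the robot and the scene stay as the last step left them, time stands still between calls to the robot, and variables do not carry over. Pictures are saved under pics/ and viewed, at most 10 in all, crops included, and the job is handed in when it is done.

Besides the shell and the picture viewer there is one more tool, called after ">>>" by a JSON object that holds its "method" and its "body", one argument or row to a line. play_rows: Moves the arm, as the interface text tells. Its arguments: {"type":"object","properties":{"rows":{"type":"array"},"jaw":{"type":"number"}},"required":["rows"]}

```bash
mkdir -p pics; cat > h.py <<'E'
from station import *
import numpy as np, cv2
from scipy.spatial.transform import Rotation as R
def world(c):
    v,u=np.mgrid[0:384,0:512].astype(float)
    K=np.array([[c['fx'],0,c['cx']],[0,c['fy'],c['cy']],[0,0,1]]);d=np.array([c['k1'],0,0,0,0.])
    p=cv2.undistortPoints(np.stack([u,v],-1).reshape(-1,1,2),K,d).reshape(384,512,2)
    z=c['depth'];P=np.dstack([p[...,0]*z,p[...,1]*z,z]);T=np.array(c['pose'])
    W=P@T[:3,:3].T+T[:3,3]; W[z==0]=np.nan
    rays=np.dstack([p,np.ones((384,512))])@T[:3,:3].T
    return W,rays,T[:3,3]
def save(c,n): cv2.imwrite('pics/'+n,cv2.cvtColor(c['pixels'],cv2.COLOR_RGB2BGR))
E
python3 - <<'E'
from h import *
import pickle
D={}
for n in('top','side'):
    c=camera(n);D[n]=c
    print(n,np.array(c['pose']).round(3).tolist(),c['fx'],c['k1'])
pickle.dump(D,open('d.pkl','wb'))
cv2.imwrite('pics/a.png',cv2.cvtColor(cv2.resize(D['top']['pixels'],(800,600)),cv2.COLOR_RGB2BGR))
save(D['side'],'b.png')
print(state())
E
```

```text
top [[0.017, -0.995, 0.1, 0.441], [-1.0, -0.019, -0.019, 0.11], [0.021, -0.1, -0.995, 1.369], [0.0, 0.0, 0.0, 1.0]] 450.42632345081824 -0.07783843773759859
side [[-0.851, -0.371, 0.373, 0.197], [-0.525, 0.583, -0.62, 0.682], [0.012, -0.723, -0.691, 0.746], [0.0, 0.0, 0.0, 1.0]] 350.727558870661 -0.07720645508383445
{'clock': 0.1, 'joint_pos': array([-1.35912260e+00,  8.78667160e-02,  1.37207140e+00,  4.49881920e-06,
        1.68358061e+00, -1.03074145e-01]), 'qd': array([-0.00025412, -0.0002142 , -0.00290724, -0.00048779,  0.00025796,
        0.00124455]), 'joint_torque': array([ 2.56564250e-03, -3.41253519e+01, -3.03300798e+01,  7.20746513e-02,
        3.04791739e-02, -1.02039057e-04]), 'tool_pos': array([ 0.17017675, -0.52250709,  0.20444516]), 'tool_rot': array([-3.10086983e+00, -4.92065858e-01,  1.57092911e-04]), 'force': array([-0.01732142,  1.08364754,  0.67285484]), 'ft_torque': array([-0.01133214, -0.0035874 , -0.00662208]), 'grip_force': 0.0, 'grip_width': 0.9978175707162656}
```

View pics/a.png

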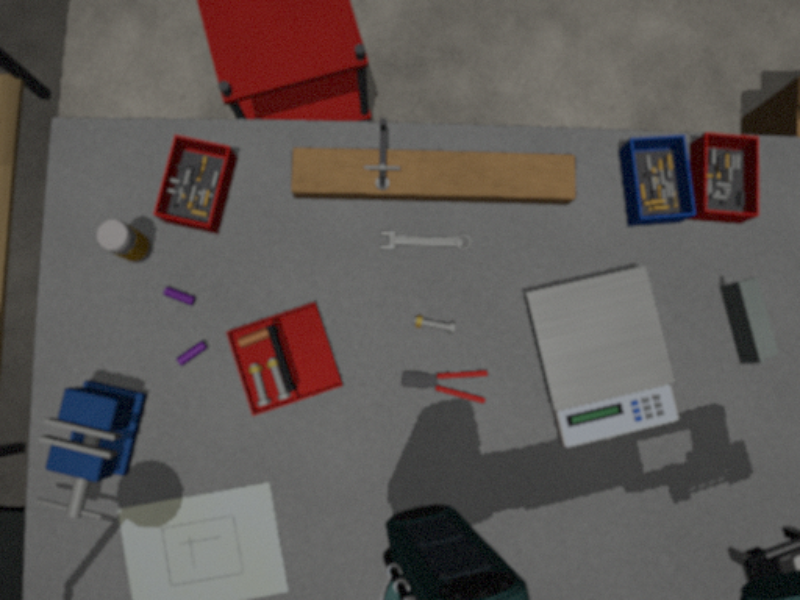

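View pics/b.png

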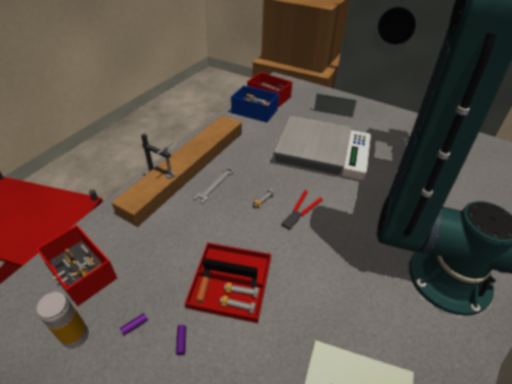

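The top view (800×600) shows the red tray at (285,358) with its black bar running (272,325)–(293,390). It holds two bolts at (258,383) and (278,378) and the copper sleeve at (254,337).

- **Stray bolt:** at (435,324), with the brass nut on its left at (420,321).
- **Scale pan:** at (600,335).
- **Trays that could be meant:** (285,358), (195,183) and (725,177). Only the first has a black bar and lies opposite the scale, so it's the one.
- **Sleeves that could be meant:** copper (254,337) and purple (180,296) and (192,352). The copper one, in the tray, is the one meant.

```bash
python3 - <<'E'
from h import *
import pickle
c=pickle.load(open('d.pkl','rb'))['top'];W,r,o=world(c);Z=W[...,2]
s=.64
def rect(m,name):
    p=W[m][:,:2].astype(np.float32);(ce,sz,a)=cv2.minAreaRect(p);print(name,len(p),np.round(ce,4),np.round(sz,4),a,'z',np.nanmedian(Z[m]).round(4), 'mean',p.mean(0).round(4));return p
def box(x0,x1,y0,y1):
    m=np.zeros(Z.shape,bool);m[int(y0*s):int(y1*s),int(x0*s):int(x1*s)]=1;return m
hsv=cv2.cvtColor(c['pixels'],cv2.COLOR_RGB2HSV)
def big(m):
    n,l,st,_=cv2.connectedComponentsWithStats(m.astype(np.uint8));return l==1+st[1:,4].argmax()
print('bench',np.nanmedian(Z[box(330,400,300,340)]))
print('bar',rect(big(box(220,350,295,420)&(Z>.06)),'barZ') is None)
rect(big(box(220,350,295,420)&(hsv[...,2]<50)),'barblk')
rect(big(box(215,355,290,425)&(hsv[...,1]>150)&(hsv[...,2]>60)),'tray')
rect(big(box(510,690,255,455)&(Z>.048)),'pan')
rect(big(box(405,465,305,342)&(Z>.006)),'boltZ')
g=c['pixels'].max(2).astype(int)
m=big(box(405,465,305,342)&((g>125)|(hsv[...,1]>90)));rect(m,'boltC')
v,u=np.where(m);rr=r[v,u];P=o+rr*((.011-o[2])/rr[:,2])[:,None];print(cv2.minAreaRect(P[:,:2].astype(np.float32)),P.mean(0))
m=box(405,465,305,342)&(hsv[...,1]>90);v,u=np.where(m);rr=r[v,u];P=o+rr*((.011-o[2])/rr[:,2])[:,None];print('nut',len(v),P.mean(0))
rect(big(box(390,500,355,410)&(Z>.006)),'pliers')
E
python3 -c "
import cv2
i=cv2.imread('pics/a.png')
cv2.imwrite('pics/c.png',cv2.resize(i[290:420,210:490],None,fx=2.8,fy=2.8))"
```

```text
bench -0.0001025087108448286
barZ 238 [0.4686 0.3032] [0.1271 0.0151] 19.648162841796875 z 0.0746 mean [0.4685 0.3024]
bar False
barblk 226 [0.4687 0.3008] [0.1241 0.0112] 19.104202270507812 z 0.0742 mean [nan nan]
tray 2627 [0.4694 0.3023] [0.1663 0.1769] 19.74388313293457 z 0.0046 mean [nan nan]
pan 6085 [ 0.5147 -0.2981] [0.2374 0.2416] 13.880109786987305 z 0.0544 mean [ 0.5161 -0.2969]
boltZ 150 [0.5409 0.0169] [0.0793 0.025 ] 80.6103744506836 z 0.0173 mean [0.5403 0.0164]
boltC 30 [0.5449 0.0457] [0.0186 0.0182] 37.129241943359375 z 0.0183 mean [0.5443 0.0449]
((0.5454141497612, 0.04538843035697937), (0.01876746490597725, 0.018242696300148964), 37.838871002197266) [0.54497727 0.0444971  0.011     ]
nut 25 [0.54503935 0.04556826 0.011     ]
pliers 453 [ 0.421 -0.007] [0.0602 0.166 ] 0.6113483905792236 z 0.0112 mean [ 0.4289 -0.0006]
```

View pics/c.png

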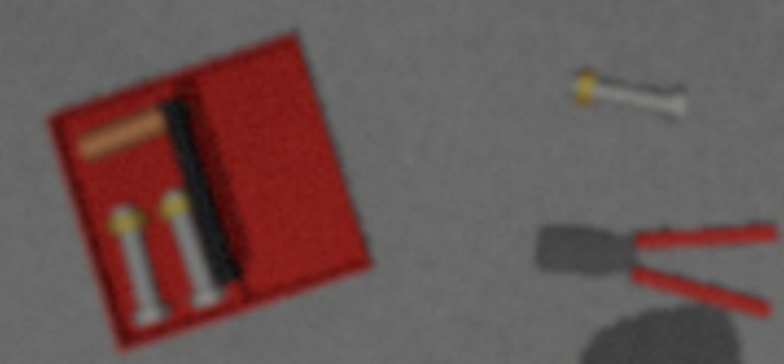

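The crop confirms it: black bar over the middle, two bolts and the copper sleeve in the +y (left) half, and an empty right half. The stray bolt lies alone at crop (630,95), nut on the left. Measured positions in metres:

| Thing | Position | Heading |
|---|---|---|
| Stray bolt | (0.5405, 0.0165) | 80.6° |
| Bar | (0.4686, 0.3028) | 19.6° |
| Pan | (0.515, -0.298) | 13.9° |

The tool's heading is now 18°. First I'll go above the bolt.

>>> {"method": "play_rows", "body": {
  "rows": [
    {"slide":[0.45,-0.35,0],"twist":0},
    {"slide":[0.93,-0.71,0],"twist":0},
    {"slide":[0.93,-0.71,0],"twist":0},
    {"slide":[0.93,-0.71,0],"twist":0},
    {"slide":[0.93,-0.71,0],"twist":0},
    {"slide":[0.93,-0.71,0],"twist":0},
    {"slide":[0.93,-0.71,0],"twist":0},
    {"slide":[0.93,-0.71,0],"twist":0},
    {"slide":[0.93,-0.71,0],"twist":0},
    {"slide":[0.93,-0.71,0],"twist":0},
    {"slide":[0.93,-0.71,0],"twist":0},
    {"slide":[0.93,-0.71,0],"twist":0},
    {"slide":[0.93,-0.71,0],"twist":0},
    {"slide":[0.93,-0.71,0],"twist":0},
    {"slide":[0.44,-0.37,0],"twist":0},
    {"slide":[0,0,0],"twist":-1},
    {"slide":[0,0,0],"twist":-1},
    {"slide":[0,0,0],"twist":-1},
    {"slide":[0,0,0],"twist":-1},
    {"slide":[0,0,0],"twist":-1}
  ],
  "jaw": 0.5
}}

```text
clock: 2.6
tool_pos: [0.5397, 0.0176, 0.2053]
tool_rot: [-2.92, -1.158, 0.001]
force: [-0.0, 0.3, -0.4]
grip_width: 0.5
grip_force: 0.0
```

>>> {"method": "play_rows", "body": {
  "rows": [
    {"slide":[0,0,0.5],"twist":-1},
    {"slide":[0,0,0.5],"twist":-1},
    {"slide":[0,0,0.5],"twist":-1},
    {"slide":[0,0,0.5],"twist":-1},
    {"slide":[0,0,0],"twist":-1},
    {"slide":[0,0,0],"twist":-1},
    {"slide":[0,0,0],"twist":-1},
    {"slide":[0,0,0],"twist":-0.5},
    {"slide":[0,0,0],"twist":0},
    {"slide":[0,0,0],"twist":0}
  ]
}}

```text
clock: 3.85
tool_pos: [0.5403, 0.0168, 0.1255]
tool_rot: [-2.397, -2.03, -0.0]
force: [-0.6, 0.2, -1.0]
grip_width: 0.501
grip_force: 0.0
```

```bash
cat > m.py <<'E'
from h import *
def heading():
    s=state();M=R.from_rotvec(s['tool_rot']).as_matrix();return s,M
def togo(p,h):  # target xyz, heading deg -> slide units, twist units
    s,M=heading();d=M.T@(np.array(p)-s['tool_pos'])/.04
    hh=np.degrees(np.arctan2(M[1,0],M[0,0]))
    print('clock',s['clock'],'tcp',s['tool_pos'].round(4),'h',hh.round(2),'tilt',np.degrees(np.arccos(-M[2,2])).round(2),'slide',d.round(3),'twist',(-((h-hh+180)%360-180)/5).round(2),'F',s['force'].round(1),'grip',s['grip_width'],s['grip_force'])
E
python3 - <<'E'
from m import *
togo([.5405,.0165,.003],80.6)
c=camera('wrist');W,r,o=world(c);Z=W[...,2]
m=(Z>.008)&(Z<.03)&(abs(W[...,0]-.54)<.04)&(abs(W[...,1]-.0165)<.07)
print(m.sum(),cv2.minAreaRect(W[m][:,:2].astype(np.float32)))
save(c,'w.png')
E
```

```text
clock 3.85 tcp [0.5403 0.0168 0.1255] h 80.53 tilt 0.01 slide [-0.008  0.007  3.062] twist -0.01 F [-0.6  0.2 -1. ] grip 0.5005546961592825 0.0
1682 ((0.5415253639221191, 0.015309877693653107), (0.08012896031141281, 0.02435317449271679), 80.25598907470703)
```

View pics/w.png

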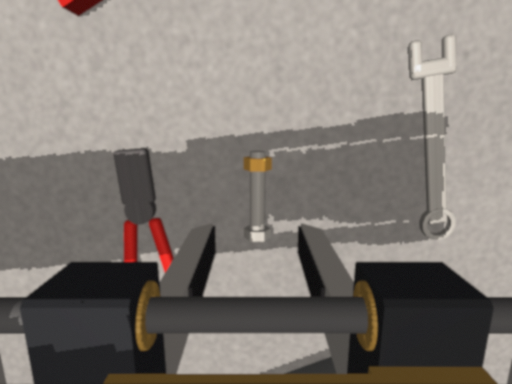

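The wrist picture shows the bolt at (258,195), upright and centred between the fingers, with the pliers and wrench well clear. Next I descend, grip and lift.

>>> {"method": "play_rows", "body": {
  "rows": [
    {"slide":[0,0,0.6],"twist":0},
    {"slide":[0,0,0.7],"twist":0},
    {"slide":[0,0,0.7],"twist":0},
    {"slide":[0,0,0.5],"twist":0},
    {"slide":[0,0,0.3],"twist":0},
    {"slide":[0,0,0.2],"twist":0},
    {"slide":[0,0,0.03],"twist":0},
    {"slide":[0,0,0],"twist":0},
    {"slide":[0,0,0],"twist":0}
  ]
}}

```text
clock: 5.03
tool_pos: [0.5414, 0.0161, 0.0051]
tool_rot: [2.396, 2.03, 0.002]
force: [-0.5, -0.2, 0.3]
grip_width: 0.502
grip_force: 0.0
```

>>> {"method": "play_rows", "body": {
  "rows": [
    {"slide":[0,0,0],"twist":0},
    {"slide":[0,0,0],"twist":0},
    {"slide":[0,0,0],"twist":0},
    {"slide":[0,0,0],"twist":0},
    {"slide":[0,0,0],"twist":0},
    {"slide":[0,0,0],"twist":0},
    {"slide":[0,0,0],"twist":0},
    {"slide":[0,0,0],"twist":0}
  ],
  "jaw": 0.0
}}

```text
clock: 6.02
tool_pos: [0.5408, 0.0162, 0.0043]
tool_rot: [2.397, 2.031, 0.0]
force: [0.2, -0.3, 0.2]
grip_width: 0.142
grip_force: 30.0
```

>>> {"method": "play_rows", "body": {
  "rows": [
    {"slide":[0,0,-0.4],"twist":0},
    {"slide":[0,0,-0.8],"twist":0},
    {"slide":[0,0,-0.8],"twist":0},
    {"slide":[0,0,-0.8],"twist":0},
    {"slide":[0,0,-0.7],"twist":0},
    {"slide":[0,0,-0.3],"twist":0},
    {"slide":[0,0,0],"twist":0}
  ]
}}

```text
clock: 6.9
tool_pos: [0.5412, 0.0162, 0.1573]
tool_rot: [2.396, 2.03, 0.002]
force: [0.3, -0.3, -1.4]
grip_width: 0.14
grip_force: 30.0
```

```bash
python3 - <<'E'
from m import *
# -y half centre, 47 mm from bar
a=np.radians(19.6);p=np.array([.4686,.3028])+.047*np.array([np.sin(a),-np.cos(a)])
print(p); togo([*p,.14],19.6)
E
```

```text
[0.48436622 0.2585233 ]
clock 6.9 tcp [0.5412 0.0162 0.1573] h 80.54 tilt 0.11 slide [ 5.743 -2.397  0.428] twist 12.19 F [ 0.3 -0.3 -1.4] grip 0.14027021555269034 29.997131824493408
```

>>> {"method": "play_rows", "body": {
  "rows": [
    {"slide":[0.4,-0.17,0],"twist":0},
    {"slide":[0.8,-0.33,0],"twist":0},
    {"slide":[0.8,-0.33,0],"twist":0},
    {"slide":[0.8,-0.33,0],"twist":0},
    {"slide":[0.8,-0.33,0],"twist":0},
    {"slide":[0.8,-0.33,0],"twist":0},
    {"slide":[0.8,-0.33,0],"twist":0},
    {"slide":[0.54,-0.25,0],"twist":0},
    {"slide":[0,0,0],"twist":1},
    {"slide":[0,0,0],"twist":1},
    {"slide":[0,0,0],"twist":1},
    {"slide":[0,0,0],"twist":1},
    {"slide":[0,0,0],"twist":1},
    {"slide":[0,0,0],"twist":1},
    {"slide":[0,0,0],"twist":1},
    {"slide":[0,0,0],"twist":1},
    {"slide":[0,0,0],"twist":1},
    {"slide":[0,0,0],"twist":1}
  ]
}}

```text
clock: 9.15
tool_pos: [0.4821, 0.2591, 0.1543]
tool_rot: [-3.032, -0.824, 0.006]
force: [-0.1, -0.4, -1.0]
grip_width: 0.137
grip_force: 30.0
```

>>> {"method": "play_rows", "body": {
  "rows": [
    {"slide":[0,0,0],"twist":1},
    {"slide":[0,0,0],"twist":1},
    {"slide":[0,0,0],"twist":0.2},
    {"slide":[0,0,0],"twist":0},
    {"slide":[0,0,0],"twist":0}
  ]
}}

```text
clock: 9.78
tool_pos: [0.4835, 0.2586, 0.1559]
tool_rot: [3.096, 0.534, -0.001]
force: [-0.3, 0.2, -1.1]
grip_width: 0.137
grip_force: 30.0
```

```bash
python3 - <<'E'
from m import *
togo([.4844,.2585,.012],19.6)
c=camera('wrist');save(c,'w2.png');W,r,o=world(c);Z=W[...,2]
m=(Z>.066)&(Z<.082)&(abs(W[...,0]-.4686)<.1)&(abs(W[...,1]-.303)<.1)
n,l,st,_=cv2.connectedComponentsWithStats(m.astype(np.uint8));m=l==1+st[1:,4].argmax()
print('bar',m.sum(),cv2.minAreaRect(W[m][:,:2].astype(np.float32)),Z[m].mean())
E
```

```text
clock 9.775 tcp [0.4835 0.2586 0.1559] h 19.59 tilt 0.04 slide [0.023 0.011 3.597] twist -0.0 F [-0.3  0.2 -1.1] grip 0.13693257634549663 29.99682515859604
bar 2551 ((0.47466376423835754, 0.3027983009815216), (0.11560186743736267, 0.014327446930110455), 19.67536163330078) 0.0740309503555712
```

View pics/w2.png

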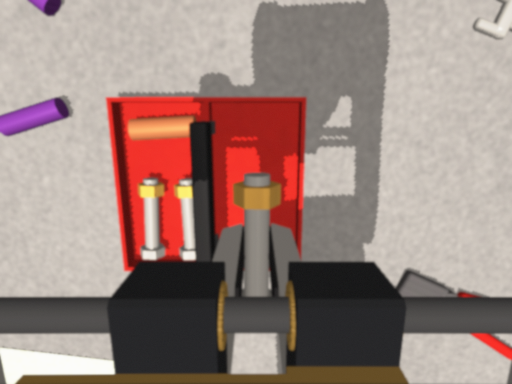

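The wrist view shows the bolt gripped at (257,230), aligned with the tray above its empty right half and clear of the bar at (202,190). Now I lower it in.

>>> {"method": "play_rows", "body": {
  "rows": [
    {"slide":[0,0,0.5],"twist":0},
    {"slide":[0,0,0.7],"twist":0},
    {"slide":[0,0,0.7],"twist":0},
    {"slide":[0,0,0.6],"twist":0},
    {"slide":[0,0,0.4],"twist":0},
    {"slide":[0,0,0.3],"twist":0},
    {"slide":[0,0,0.2],"twist":0},
    {"slide":[0,0,0.1],"twist":0},
    {"slide":[0,0,0],"twist":0},
    {"slide":[0,0,0],"twist":0},
    {"slide":[0,0,0.05],"twist":0},
    {"slide":[0,0,0.03],"twist":0},
    {"slide":[0,0,0],"twist":0}
  ]
}}

```text
clock: 11.45
tool_pos: [0.4837, 0.2584, 0.0129]
tool_rot: [3.096, 0.533, -0.0]
force: [-0.2, -0.3, -1.2]
grip_width: 0.142
grip_force: 30.0
```

>>> {"method": "play_rows", "body": {
  "rows": [
    {"slide":[0,0,0],"twist":0},
    {"slide":[0,0,0],"twist":0},
    {"slide":[0,0,0],"twist":0},
    {"slide":[0,0,0],"twist":0},
    {"slide":[0,0,0],"twist":0}
  ],
  "jaw": 0.4
}}

```text
clock: 12.08
tool_pos: [0.4838, 0.2585, 0.0131]
tool_rot: [3.096, 0.533, 0.0]
force: [-0.1, 0.5, 0.2]
grip_width: 0.403
grip_force: 0.0
```

>>> {"method": "play_rows", "body": {
  "rows": [
    {"slide":[0,0,-0.3],"twist":0},
    {"slide":[0,0,-0.6],"twist":0},
    {"slide":[0,0,-0.8],"twist":0},
    {"slide":[0,0,-0.8],"twist":0},
    {"slide":[0,0,-0.8],"twist":0},
    {"slide":[0,0,-0.4],"twist":0},
    {"slide":[0,0,0],"twist":0}
  ]
}}

```text
clock: 12.95
tool_pos: [0.4846, 0.2588, 0.1626]
tool_rot: [-3.095, -0.533, -0.005]
force: [0.1, -0.2, -0.2]
grip_width: 0.398
grip_force: 0.0
```

```bash
python3 - <<'E'
from m import *
togo([.4686,.3028,.042],19.6)
c=camera('top');W,r,o=world(c);Z=W[...,2]
hsv=cv2.cvtColor(c['pixels'],cv2.COLOR_RGB2HSV)
m=np.zeros(Z.shape,bool);m[185:272,137:227]=1;m&=(hsv[...,1]>150)&(hsv[...,2]>60)&((hsv[...,0]<8)|(hsv[...,0]>170))
print('tray',cv2.minAreaRect(W[m&~np.isnan(Z)][:,:2].astype(np.float32)))
c=camera('wrist');W,r,o=world(c);Z=W[...,2];save(c,'w3.png')
a=np.radians(19.6);dx=W[...,0]-.4686;dy=W[...,1]-.3028
x=dx*np.cos(a)+dy*np.sin(a);y=-dx*np.sin(a)+dy*np.cos(a)
m=(Z>.009)&(Z<.035)&(abs(x)<.078)&(y>-.08)&(y<-.012)
print('bolt',m.sum(),cv2.minAreaRect(np.c_[x[m],y[m]].astype(np.float32)),Z[m].max())
E
```

```text
clock 12.95 tcp [0.4846 0.2588 0.1626] h 19.54 tilt 0.18 slide [-0.018 -1.171  3.016] twist -0.01 F [ 0.1 -0.2 -0.2] grip 0.3976501855664407 0.0
tray ((0.4729466438293457, 0.28965872526168823), (0.16561312973499298, 0.18819913268089294), 20.302902221679688)
bolt 1414 ((-0.0008837804198265076, -0.04716072231531143), (0.024691082537174225, 0.08012955635786057), 89.47663116455078) 0.027545383875900442
```

View pics/w3.png

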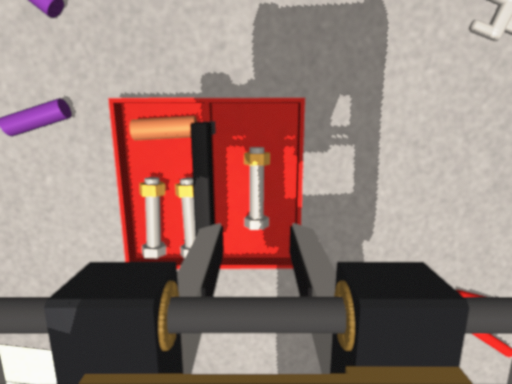

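The bolt now lies flat at (257,190) in the tray's right half, with the tray unmoved. Next I grasp the bar by its middle.

>>> {"method": "play_rows", "body": {
  "rows": [
    {"slide":[0,-0.4,0],"twist":0},
    {"slide":[0,-0.5,0],"twist":0},
    {"slide":[-0.02,-0.27,0],"twist":0},
    {"slide":[0,0,0.5],"twist":0},
    {"slide":[0,0,0.7],"twist":0},
    {"slide":[0,0,0.7],"twist":0},
    {"slide":[0,0,0.5],"twist":0},
    {"slide":[0,0,0.35],"twist":0},
    {"slide":[0,0,0.2],"twist":0},
    {"slide":[0,0,0.05],"twist":0},
    {"slide":[0,0,0],"twist":0},
    {"slide":[0,0,0],"twist":0}
  ]
}}

```text
clock: 14.55
tool_pos: [0.468, 0.3025, 0.0419]
tool_rot: [-3.096, -0.533, -0.002]
force: [0.2, -0.1, -0.3]
grip_width: 0.4
grip_force: 0.0
```

>>> {"method": "play_rows", "body": {
  "rows": [
    {"slide":[0,0,0],"twist":0},
    {"slide":[0,0,0],"twist":0},
    {"slide":[0,0,0],"twist":0},
    {"slide":[0,0,0],"twist":0},
    {"slide":[0,0,0],"twist":0},
    {"slide":[0,0,0],"twist":0},
    {"slide":[0,0,0],"twist":0}
  ],
  "jaw": 0.0
}}

```text
clock: 15.42
tool_pos: [0.4678, 0.3015, 0.0412]
tool_rot: [3.094, 0.532, 0.001]
force: [1.4, -6.0, 2.7]
grip_width: 0.15
grip_force: 30.0
```

>>> {"method": "play_rows", "body": {
  "rows": [
    {"slide":[0,0,-0.1],"twist":0},
    {"slide":[0,0,-0.15],"twist":0},
    {"slide":[0,0,-0.2],"twist":0},
    {"slide":[0,0,-0.2],"twist":0},
    {"slide":[0,0,-0.1],"twist":0},
    {"slide":[0,0,0],"twist":0},
    {"slide":[0,0,0],"twist":0}
  ]
}}

```text
clock: 16.3
tool_pos: [0.4672, 0.3022, 0.0708]
tool_rot: [3.096, 0.533, -0.001]
force: [0.4, -0.3, -7.7]
grip_width: 0.145
grip_force: 30.0
```

```bash
cat > t.py <<'E'
from m import *
def tray(lo):
    # tilt of the tray from floor points and the view from the side camera; wrist: floor/wall heights
    c=camera('wrist');W,r,o=world(c);s,M=heading()
    hsv=cv2.cvtColor(c['pixels'],cv2.COLOR_RGB2HSV)
    red=(hsv[...,1]>150)&(hsv[...,2]>60)&((hsv[...,0]<6)|(hsv[...,0]>172))&(c['depth']>0)
    L=(W-s['tool_pos'])@M; x,y,z=L[...,0],-L[...,1],-L[...,2]
    m=red&(abs(x)<.075)&(abs(y)<.08)&(abs(y)>.01)&(z<-.025)&(z>-.055)
    P=np.c_[x[m],y[m],z[m]];
    for k in range(4):
        A=np.c_[P[:,:2],np.ones(len(P))];q=np.linalg.lstsq(A,P[:,2],rcond=None)[0];e=abs(P[:,2]-A@q);P=P[e<max(.003,2*np.median(e))]
    print('floor tilt deg (x,y)',np.degrees(q[:2]).round(2),'floor z rel tcp',q[2].round(4),len(P));return c
E
python3 - <<'E'
from t import *
togo([.515,-.298,.15],13.9)
save(tray(0),'w4.png'); print(state()['ft_torque'])
E
```

```text
clock 16.3 tcp [0.4672 0.3022 0.0708] h 19.54 tilt 0.04 slide [-3.893 14.541 -1.977] twist 1.13 F [ 0.4 -0.3 -7.7] grip 0.14489260663035544 29.998177886009216
floor tilt deg (x,y) [ 0.05 -0.01] floor z rel tcp -0.0375 21929
[-0.06144231 -0.11797423  0.04641675]
```

View pics/w4.png

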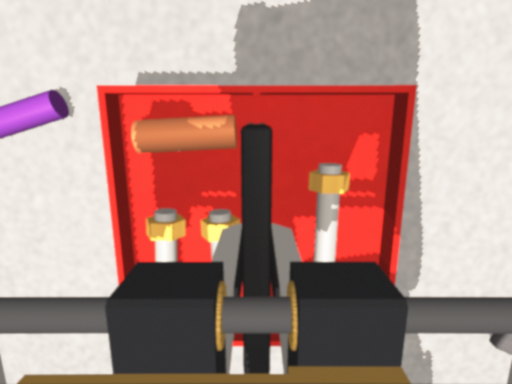

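The tray hangs level (0.05°) with everything inside: copper sleeve (185,133), bolts (165,230), (220,225) and (328,200). I'll lift it further and carry it smoothly.

>>> {"method": "play_rows", "body": {
  "rows": [
    {"slide":[0,0,-0.1],"twist":0},
    {"slide":[0,0,-0.2],"twist":0},
    {"slide":[0,0,-0.3],"twist":0},
    {"slide":[0,0,-0.4],"twist":0},
    {"slide":[0,0,-0.4],"twist":0},
    {"slide":[0,0,-0.3],"twist":0},
    {"slide":[0,0,-0.2],"twist":0},
    {"slide":[0,0,-0.1],"twist":0},
    {"slide":[-0.01,0.05,0],"twist":0},
    {"slide":[-0.03,0.1,0],"twist":0},
    {"slide":[-0.04,0.15,0],"twist":0},
    {"slide":[-0.05,0.2,0],"twist":0},
    {"slide":[-0.07,0.25,0],"twist":0},
    {"slide":[-0.08,0.3,0],"twist":0},
    {"slide":[-0.09,0.35,0],"twist":0},
    {"slide":[-0.11,0.4,0],"twist":0},
    {"slide":[-0.11,0.4,0],"twist":0},
    {"slide":[-0.11,0.4,0],"twist":0},
    {"slide":[-0.11,0.4,0],"twist":0},
    {"slide":[-0.11,0.4,0],"twist":0}
  ]
}}

```text
clock: 18.85
tool_pos: [0.4783, 0.1607, 0.1511]
tool_rot: [3.096, 0.533, 0.0]
force: [0.9, 0.6, -7.6]
grip_width: 0.143
grip_force: 30.0
```

>>> {"method": "play_rows", "body": {
  "rows": [
    {"slide":[-0.11,0.4,0],"twist":0},
    {"slide":[-0.11,0.4,0],"twist":0},
    {"slide":[-0.11,0.4,0],"twist":0},
    {"slide":[-0.11,0.4,0],"twist":0},
    {"slide":[-0.11,0.4,0],"twist":0},
    {"slide":[-0.11,0.4,0],"twist":0},
    {"slide":[-0.11,0.4,0],"twist":0},
    {"slide":[-0.11,0.4,0],"twist":0},
    {"slide":[-0.11,0.4,0],"twist":0},
    {"slide":[-0.11,0.4,0],"twist":0},
    {"slide":[-0.11,0.4,0],"twist":0},
    {"slide":[-0.11,0.4,0],"twist":0},
    {"slide":[-0.11,0.4,0],"twist":0},
    {"slide":[-0.11,0.4,0],"twist":0},
    {"slide":[-0.11,0.4,0],"twist":0},
    {"slide":[-0.11,0.4,0],"twist":0},
    {"slide":[-0.11,0.4,0],"twist":0},
    {"slide":[-0.11,0.4,0],"twist":0},
    {"slide":[-0.11,0.4,0],"twist":0},
    {"slide":[-0.11,0.4,0],"twist":0}
  ]
}}

```text
clock: 21.35
tool_pos: [0.5024, -0.1703, 0.151]
tool_rot: [3.096, 0.533, 0.0]
force: [0.2, 0.4, -6.8]
grip_width: 0.146
grip_force: 30.0
```

>>> {"method": "play_rows", "body": {
  "rows": [
    {"slide":[-0.1,0.35,0],"twist":0},
    {"slide":[-0.09,0.3,0],"twist":0.1},
    {"slide":[-0.07,0.25,0],"twist":0.2},
    {"slide":[-0.06,0.2,0],"twist":0.2},
    {"slide":[-0.05,0.15,0],"twist":0.2},
    {"slide":[-0.03,0.1,0],"twist":0.2},
    {"slide":[-0.02,0.05,0],"twist":0.1},
    {"slide":[0,0,0],"twist":0.1},
    {"slide":[0,0,0],"twist":0}
  ]
}}

```text
clock: 22.48
tool_pos: [0.5042, -0.2273, 0.1511]
tool_rot: [-3.118, -0.384, -0.0]
force: [0.2, 0.1, -7.2]
grip_width: 0.144
grip_force: 30.0
```

```bash
python3 - <<'E'
from t import *
togo([.515,-.298,.0965],13.9)
tray(0)
c=camera('side');save(c,'s.png')
c=camera('wrist');W,r,o=world(c);Z=W[...,2];m=(Z>.045)&(Z<.065)&(abs(W[...,0]-.515)<.2)&(abs(W[...,1]+.298)<.2)
print('pan z',np.median(Z[m]) if m.sum() else 0,m.sum())
E
```

```text
clock 22.475 tcp [ 0.5042 -0.2273  0.1511] h 14.05 tilt 0.01 slide [-0.166  1.78   1.365] twist 0.03 F [ 0.2  0.1 -7.2] grip 0.14354982433792135 29.998063445091248
floor tilt deg (x,y) [0.05 0.  ] floor z rel tcp -0.0377 22140
pan z 0.05454852226906215 26063
```

View pics/s.png

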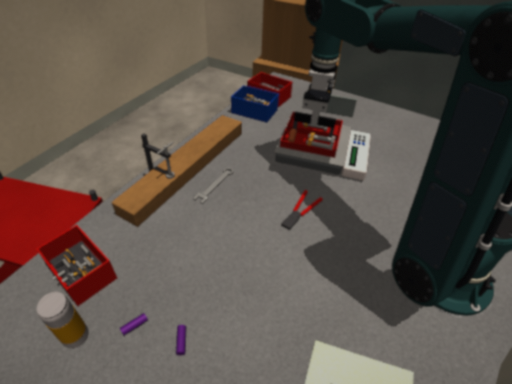

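The side view shows the tray level above the near part of the pan at (312,135), contents inside. I'll make the last shift to the pan's centre, then lower gently.

>>> {"method": "play_rows", "body": {
  "rows": [
    {"slide":[-0.01,0.1,0],"twist":0},
    {"slide":[-0.02,0.2,0],"twist":0},
    {"slide":[-0.03,0.3,0],"twist":0},
    {"slide":[-0.04,0.4,0],"twist":0},
    {"slide":[-0.03,0.35,0],"twist":0},
    {"slide":[-0.02,0.25,0],"twist":0},
    {"slide":[-0.02,0.13,0],"twist":0},
    {"slide":[0,0.05,0],"twist":0},
    {"slide":[0,0,0.1],"twist":0},
    {"slide":[0,0,0.2],"twist":0},
    {"slide":[0,0,0.25],"twist":0},
    {"slide":[0,0,0.25],"twist":0},
    {"slide":[0,0,0.2],"twist":0},
    {"slide":[0,0,0.1],"twist":0},
    {"slide":[0,0,0.05],"twist":0},
    {"slide":[0,0,0],"twist":0},
    {"slide":[0,0,0],"twist":0}
  ]
}}

```text
clock: 24.75
tool_pos: [0.5151, -0.2985, 0.1056]
tool_rot: [3.117, 0.384, 0.001]
force: [0.2, 0.4, -7.0]
grip_width: 0.147
grip_force: 30.0
```

>>> {"method": "play_rows", "body": {
  "rows": [
    {"slide":[0,0,0.05],"twist":0},
    {"slide":[0,0,0.05],"twist":0},
    {"slide":[0,0,0.04],"twist":0},
    {"slide":[0,0,0.02],"twist":0},
    {"slide":[0,0,0],"twist":0},
    {"slide":[0,0,0],"twist":0}
  ]
}}

```text
clock: 25.5
tool_pos: [0.5149, -0.2983, 0.0988]
tool_rot: [3.118, 0.384, 0.0]
force: [-0.2, 1.4, -7.0]
grip_width: 0.148
grip_force: 30.0
```

>>> {"method": "play_rows", "body": {
  "rows": [
    {"slide":[0,0,0.02],"twist":0},
    {"slide":[0,0,0.02],"twist":0},
    {"slide":[0,0,0.01],"twist":0},
    {"slide":[0,0,0],"twist":0},
    {"slide":[0,0,0],"twist":0}
  ]
}}

```text
clock: 26.12
tool_pos: [0.5148, -0.2983, 0.0967]
tool_rot: [3.118, 0.384, 0.0]
force: [0.2, -0.1, -7.8]
grip_width: 0.146
grip_force: 30.0
```

>>> {"method": "play_rows", "body": {
  "rows": [
    {"slide":[0,0,0.02],"twist":0},
    {"slide":[0,0,0.02],"twist":0},
    {"slide":[0,0,0],"twist":0},
    {"slide":[0,0,0],"twist":0}
  ]
}}

```text
clock: 26.62
tool_pos: [0.515, -0.2984, 0.0962]
tool_rot: [3.117, 0.384, 0.001]
force: [-2.2, 1.4, 1.3]
grip_width: 0.145
grip_force: 30.0
```

The tray's weight is now on the pan (the tool force went from -7.8 to +1.3 N). I'll let go, rise and check.

>>> {"method": "play_rows", "body": {
  "rows": [
    {"slide":[0,0,0],"twist":0},
    {"slide":[0,0,0],"twist":0},
    {"slide":[0,0,0],"twist":0},
    {"slide":[0,0,0],"twist":0},
    {"slide":[0,0,0],"twist":0},
    {"slide":[0,0,0],"twist":0}
  ],
  "jaw": 0.45
}}

```text
clock: 27.38
tool_pos: [0.5148, -0.2983, 0.095]
tool_rot: [3.118, 0.384, -0.0]
force: [-0.3, 0.0, -0.4]
grip_width: 0.45
grip_force: 0.0
```

>>> {"method": "play_rows", "body": {
  "rows": [
    {"slide":[0,0,-0.2],"twist":0},
    {"slide":[0,0,-0.4],"twist":0},
    {"slide":[0,0,-0.6],"twist":0},
    {"slide":[0,0,-0.8],"twist":0},
    {"slide":[0,0,-0.8],"twist":0},
    {"slide":[0,0,-0.6],"twist":0},
    {"slide":[0,0,-0.2],"twist":0},
    {"slide":[0,0,0],"twist":0},
    {"slide":[0,0,0],"twist":0}
  ]
}}

```text
clock: 28.5
tool_pos: [0.5144, -0.298, 0.2377]
tool_rot: [-3.117, -0.384, 0.003]
force: [0.1, 0.2, -0.6]
grip_width: 0.45
grip_force: 0.0
```

```bash
python3 - <<'E'
from m import *
togo([.515,-.298,.2],13.9)
c=camera('wrist');save(c,'w5.png');W,r,o=world(c);Z=W[...,2]
m=(Z>.12)&(Z<.14)&(abs(W[...,0]-.515)<.1)&(abs(W[...,1]+.298)<.06)
print('bar',cv2.minAreaRect(W[m][:,:2].astype(np.float32)),Z[m].mean())
E
```

```text
clock 28.5 tcp [ 0.5144 -0.298   0.2377] h 14.04 tilt 0.13 slide [0.016 0.006 0.943] twist 0.03 F [ 0.1  0.2 -0.6] grip 0.4495911566626031 0.0
bar ((0.5164674520492554, -0.29871878027915955), (0.12708571553230286, 0.013643640093505383), 13.783124923706055) 0.1293585991659389
```

View pics/w5.png

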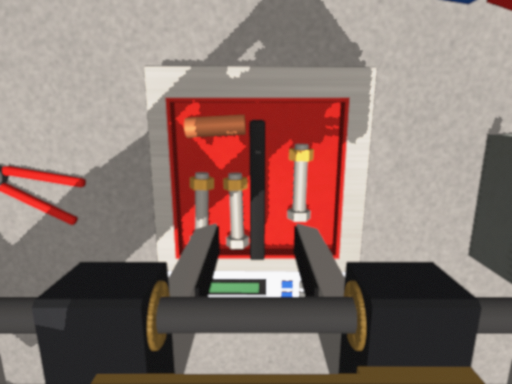

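The tray stands centred on the pan, bar at (258,190), with all three bolts and the sleeve inside. The gripper is clear of it.

```bash
python3 -c "
from station import *
print(finish_job())"
```

```text
the job is handed in; nothing more can be done
None
```

I put the stray bolt in the red tray, then set the tray down level within about 2 mm of the pan's measured centre, with all three bolts and the sleeve inside. I let go of it there and handed the job in at about 28.5 s; the wrench and pliers were not touched. The station returned no verdict.

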